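# Move the seasoning row to the packer's rack

## Task

Move the four seasoning jars from the white rack to the wooden rack, one jar in each pocket and in the same order counted from each rack's black end: the jar that stood beside the black end of the white rack goes beside the black end of the wooden rack, and so on. The lids are shaker tops, so keep every jar upright all the time, and leave all four standing flat in their pockets.

Things in the scene. Friction and masses are not known exactly. Their poses are not given: they have to be found in the camera images.
- jar_red: loose, upright round glass seasoning jar with a red screw lid and brick-red powder inside; 40 mm diameter, 90 mm tall (lid: top 21 mm, 39 mm diameter), 0.14 to 0.28 kg; origin at the centre of its underside, z up along the jar. Starts in the pocket of the white rack behind the red tag.
- jar_yellow: loose, upright round glass seasoning jar with a yellow screw lid and ochre powder inside; 40 mm diameter, 90 mm tall (lid: top 21 mm, 39 mm diameter), 0.14 to 0.28 kg; origin at the centre of its underside, z up along the jar. Starts in the pocket of the white rack behind the yellow tag.
- jar_green: loose, upright round glass seasoning jar with a green screw lid and green herbs inside; 40 mm diameter, 90 mm tall (lid: top 21 mm, 39 mm diameter), 0.14 to 0.28 kg; origin at the centre of its underside, z up along the jar. Starts in the pocket of the white rack behind the green tag.
- jar_blue: loose, upright round glass seasoning jar with a blue screw lid and white salt inside; 40 mm diameter, 90 mm tall (lid: top 21 mm, 39 mm diameter), 0.14 to 0.28 kg; origin at the centre of its underside, z up along the jar. Starts in the pocket of the white rack behind the blue tag.
- tag_red: red name tag, 24 x 44 x 6 mm, fixed on the front ledge of the white rack; it marks the pocket where the red-lidded jar stands at the start and stays there. Origin at the centre of its underside, axes parallel to the rack's; that pocket's centre lies 54 mm from it along +x.
- tag_yellow: yellow name tag, 24 x 44 x 6 mm, fixed on the front ledge of the white rack; it marks the pocket where the yellow-lidded jar stands at the start and stays there. Origin at the centre of its underside, axes parallel to the rack's; that pocket's centre lies 54 mm from it along +x.
- tag_green: green name tag, 24 x 44 x 6 mm, fixed on the front ledge of the white rack; it marks the pocket where the green-lidded jar stands at the start and stays there. Origin at the centre of its underside, axes parallel to the rack's; that pocket's centre lies 54 mm from it along +x.
- tag_blue: blue name tag, 24 x 44 x 6 mm, fixed on the front ledge of the white rack; it marks the pocket where the blue-lidded jar stands at the start and stays there. Origin at the centre of its underside, axes parallel to the rack's; that pocket's centre lies 54 mm from it along +x.
- white_rack: white plastic rack, full at the start, 76 x 302 mm, fixed. Pockets 64 x 64 mm at x 0, y +105, +35, -35, -105 mm in its frame; pocket floor 5 mm, wall tops 19 mm above the table. A black block, 30 mm tall, closes the +y end; the pocket beside it (y +105) is the first. Origin: centre of underside, z up. Tag ledge, 8 mm high, 32 mm wide, along its -x side. Black end roughly to the robot's left (+y).
- wood_rack: brown wooden rack, empty at the start, 76 x 302 mm, fixed. Pockets 64 x 64 mm at x 0, y +105, +35, -35, -105 mm in its frame; pocket floor 5 mm, wall tops 19 mm above the table. A black block, 30 mm tall, closes the +y end; the pocket beside it (y +105) is the first. Origin: centre of underside, z up. Turned round: black end roughly to the robot's right (-y).

How it is judged:
At the end, for the whole second after the job is handed in: Each jar stands upright (within 0.1 rad), released and at rest, on the floor (4 mm) of its own pocket of the wooden rack (within 16 mm of its centre along each rack axis): the pocket with the same number from the black end as the white pocket bearing its colour tag (((y of tag_red in the frame of white_rack between 0.085 and 0.125 m and y of jar_red in the frame of wood_rack between 0.089 and 0.121 m) or (y of tag_red in the frame of white_rack between 0.015 and 0.055 m and y of jar_red in the frame of wood_rack between 0.019 and 0.051 m) or (y of tag_red in the frame of white_rack between -0.055 and -0.015 m and y of jar_red in the frame of wood_rack between -0.051 and -0.019 m) or (y of tag_red in the frame of white_rack between -0.125 and -0.085 m and y of jar_red in the frame of wood_rack between -0.121 and -0.089 m)) and x of jar_red in the frame of wood_rack between -0.016 and 0.016 m and z of jar_red in the frame of wood_rack between 0.001 and 0.009 m and angle between each of jar_red, jar_yellow, jar_green, jar_blue's own z axis and vertical below 0.1 rad and linear speed of each of jar_red, jar_yellow, jar_green, jar_blue below 0.02 m/s and angular speed of each of jar_red, jar_yellow, jar_green, jar_blue below 0.3 rad/s and ((y of tag_yellow in the frame of white_rack between 0.085 and 0.125 m and y of jar_yellow in the frame of wood_rack between 0.089 and 0.121 m) or (y of tag_yellow in the frame of white_rack between 0.015 and 0.055 m and y of jar_yellow in the frame of wood_rack between 0.019 and 0.051 m) or (y of tag_yellow in the frame of white_rack between -0.055 and -0.015 m and y of jar_yellow in the frame of wood_rack between -0.051 and -0.019 m) or (y of tag_yellow in the frame of white_rack between -0.125 and -0.085 m and y of jar_yellow in the frame of wood_rack between -0.121 and -0.089 m)) and x of jar_yellow in the frame of wood_rack between -0.016 and 0.016 m and z of jar_yellow in the frame of wood_rack between 0.001 and 0.009 m and ((y of tag_green in the frame of white_rack between 0.085 and 0.125 m and y of jar_green in the frame of wood_rack between 0.089 and 0.121 m) or (y of tag_green in the frame of white_rack between 0.015 and 0.055 m and y of jar_green in the frame of wood_rack between 0.019 and 0.051 m) or (y of tag_green in the frame of white_rack between -0.055 and -0.015 m and y of jar_green in the frame of wood_rack between -0.051 and -0.019 m) or (y of tag_green in the frame of white_rack between -0.125 and -0.085 m and y of jar_green in the frame of wood_rack between -0.121 and -0.089 m)) and x of jar_green in the frame of wood_rack between -0.016 and 0.016 m and z of jar_green in the frame of wood_rack between 0.001 and 0.009 m and ((y of tag_blue in the frame of white_rack between 0.085 and 0.125 m and y of jar_blue in the frame of wood_rack between 0.089 and 0.121 m) or (y of tag_blue in the frame of white_rack between 0.015 and 0.055 m and y of jar_blue in the frame of wood_rack between 0.019 and 0.051 m) or (y of tag_blue in the frame of white_rack between -0.055 and -0.015 m and y of jar_blue in the frame of wood_rack between -0.051 and -0.019 m) or (y of tag_blue in the frame of white_rack between -0.125 and -0.085 m and y of jar_blue in the frame of wood_rack between -0.121 and -0.089 m)) and x of jar_blue in the frame of wood_rack between -0.016 and 0.016 m and z of jar_blue in the frame of wood_rack between 0.001 and 0.009 m); the robot touches nothing.
It fails at once if a jar is tipped over (more than 0.6 rad from upright) (angle between any of jar_red, jar_yellow, jar_green, jar_blue's own z axis and vertical above 0.6 rad).
It also fails if it takes over 106 s, if anything falls off the work surface, if the arm or the gripper's body presses on something with over 40 N, if the wrist force passes 120 N, or if a joint passes its speed limit or range.

## Robot

A 7-joint arm with a two-finger parallel gripper is mounted at the origin on a cart in front of the work surface, level with it; the furniture and walls round the work are solid. World frame = base frame: x ahead of the robot, y to its left, z up, the work surface at z = 0. Lengths are in m, angles in rad, forces in N, time in s.
With the tool pointing down it reaches from about 0.4 to 0.85 m from the base axis. Payload 4.5 kg.
Tool frame: the origin (TCP) lies midway between the tips of the shut fingers; the grasp point (between the pads) lies 19 mm behind it (r.grasp_offset is the distance from the TCP to the grasp point, in m); z points along the fingers, y is the line along which they close (so a half turn about z gives the same grasp; the last joint's range is limited). The gripper opens to 85 mm and grips with 20 to 120 N. Pads are 22 mm wide; open, the fingers measure 114 mm over their backs; the gripper's body (76 mm by 85 mm) begins 54 mm behind the grasp point. The pads swing forward as they close: fully open they stand 13 mm farther back than shut.
Start: joints at [1.229, 0.689, -0.195, 1.565, 0.157, 0.902, -0.215], TCP at [0.229, -0.581, 0.231] pointing down, gripper open.
Joint ranges: [-3.01, 3.01], [-0.46, 2.08], [-1.47, 1.51], [0.13, 2.56], [-1, 4.14], [0.04, 2.09], [-2.66, 2.66]. Speed limits (rad/s): [2.57, 2.57, 3.14, 3.14, 3.14, 3.14, 3.14].

## Interface

Orientations are given as [roll, pitch, yaw] about the fixed x, y, z axes, in that order (R = Rz(yaw) Ry(pitch) Rx(roll)).
In Python, from plant import r gives the robot as it stands.
- The arm moves only by the tool send_rows, never from a script. Its argument "motion" is a list that holds one entry, the list of rows, each a list of 7 numbers: the gripper's target within -1 to 1 (shut at 1, half-way at 0, fully open at -1), then the shift along the world's x, y, z in mm, then the turn, a rotation vector about the world's x, y, z in rad. In form: [[[grip, x, y, z, wx, wy, wz], ...]]. A call has 1 to 10 rows; each row shifts and turns the commanded pose from where the row before left it; what a row does not reach is not made up. A row lasts 1/10 s, in which the tool goes at most 50 mm and 8.59 degrees, less where a joint would pass 70% of its speed; a pose out of reach is approached as far as the arm can. A call with a gripper value outside its range is refused whole. The fingers move at their own pace and stop on an object; the grip force is fixed at half the most. Time passes only in rows, so rows that do not move let the fingers close. It gives the time, the measured TCP pose, the force, the opening and the grip force at its end, in the units of the state.
- r.get_obs(): the state, without advancing time (a new reading comes with each control period).
- r.snapshot(name): name is "side" or "top" or "wrist"; returns the picture (480x640x3 uint8, red, green, blue); there is no depth.
- r.camera_info(name): a dict with "camera_matrix" (3x3 intrinsics, pixels), "T" (4x4, takes a point from camera to world coordinates). Camera axes: x right, y down, z forward; pixel columns grow to the right and rows downward; lengths in m; the calibration is good to about 2 mm. A picture is of the moment at which its call begins: read the wrist's pose just before it. camera_info takes no time and is no camera call; for the wrist camera it gives the pose at the moment of the call.
- r.hand_in(): hands the job in; it is judged then, once.
The state is a dict: "t": time; "qpos": joint angles; "qvel": joint speeds; "tau": joint torques, N m; "ee_pos": TCP position; "tcp_rot": TCP orientation; "wrist_force": force on the tool from outside, world axes, zero at the start; "torque": the same for the moment, N m; "opening": finger opening in m; "grasp_force": force on a finger pad.
Only numpy, scipy, OpenCV 4.12 (cv2) and the standard library are available. Lean on these libraries where they do the work, as an engineer would, in place of code of your own. Each camera call takes 0.05 s, during which the arm holds its last target. There are 200 camera calls.

## Working session

There is one attempt and no reset: what is moved stays moved. The work goes in short steps, Python scripts to look and compute and a tool call to move; the robot and the scene stay as the last step left them, time stands still between calls to the robot, and variables do not carry over. Pictures are saved under pics/ and viewed, at most 14 in all, crops included, and the job is handed in when it is done.

Besides the shell and the picture viewer there is one more tool, called after "Request:" as name([rows], argument=value, ...), one row to a line, values as JSON. send_rows: Moves the arm, as the interface text tells. Its arguments: {"type":"object","properties":{"motion":{"type":"array"}},"required":["motion"]}

```bash
mkdir -p pics; ls
python3 - <<'E'
from plant import r
import cv2
o=r.get_obs();print(o)
for n in("top","side"):
    cv2.imwrite(f"pics/{n}0.png",r.snapshot(n)[:,:,::-1]);print(n,r.camera_info(n))
E
```

```text
pics
{'t': 0.0, 'qpos': array([ 1.22877615,  0.68999864, -0.19453482,  1.56633309,  0.15731339,
        0.90250702, -0.21511223]), 'qvel': array([-6.35333526e-04, -2.93419972e-04, -1.37603277e-04, -9.09639062e-04,
       -8.58191856e-05, -1.28155430e-03, -2.14611218e-03]), 'tau': array([ 1.98986351e-05, -5.39607918e+01, -1.26644567e+00, -1.58541405e+01,
        9.06693080e-03,  9.46109853e-03, -1.59250373e-06]), 'ee_pos': array([ 0.22912001, -0.58079397,  0.23047835]), 'tcp_rot': array([-3.13974592e+00,  1.30903151e-04,  3.75915524e-01]), 'wrist_force': array([ 0.80518527, -0.2937097 ,  0.1854323 ]), 'torque': array([ 0.03248205, -0.02945578,  0.01983705]), 'grasp_force': 0.0, 'opening': 0.08569755034736248}
top {'camera_matrix': array([[603.29539224,   0.        , 314.22001494],
       [  0.        , 603.29539224, 238.85772329],
       [  0.        ,   0.        ,   1.        ]]), 'T': array([[-0.00789854, -0.9971659 ,  0.07481833,  0.41266122],
       [-0.99995778,  0.00752495, -0.00527394, -0.01753862],
       [ 0.00469599, -0.07485683, -0.99718323,  1.31693665],
       [ 0.        ,  0.        ,  0.        ,  1.        ]])}
side {'camera_matrix': array([[486.20402379,   0.        , 321.67540895],
       [  0.        , 486.20402379, 238.86540361],
       [  0.        ,   0.        ,   1.        ]]), 'T': array([[-0.99921005,  0.01084497, -0.03823179,  0.53527226],
       [ 0.03756223,  0.57185035, -0.81949756,  1.02940347],
       [ 0.01297544, -0.82028627, -0.57180597,  0.766928  ],
       [ 0.        ,  0.        ,  0.        ,  1.        ]])}
```

View pics/top0.png

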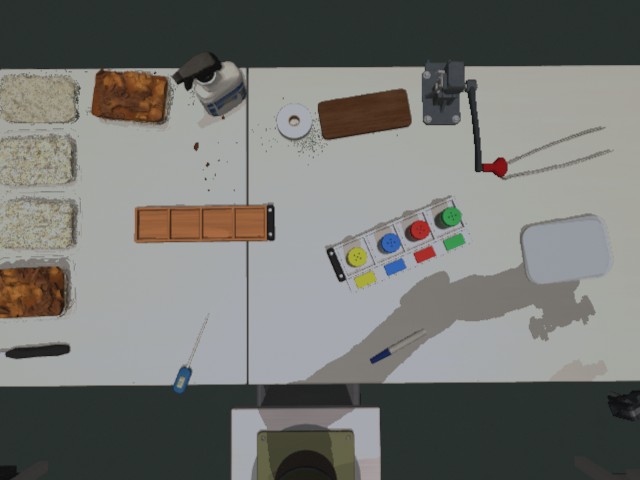

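View pics/side0.png

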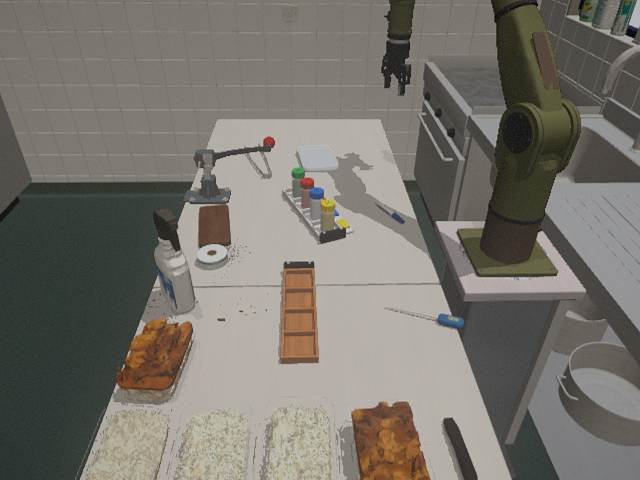

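The top view shows the white rack running from about (335,265) to (455,205), black end at left. The lids from the black end are yellow (357,257), blue (390,243), red (419,230) and green (451,216), with tags in the same order. The wooden rack spans (136–274, 205–242) with its black end at right. I'll enlarge both.

Run:
```python
import cv2
i=cv2.imread("pics/top0.png")
a=cv2.resize(i[190:300,320:475],None,fx=5,fy=5,interpolation=cv2.INTER_CUBIC)
b=cv2.resize(i[195:250,128:283],None,fx=5,fy=5,interpolation=cv2.INTER_CUBIC)
cv2.imwrite("pics/c1.png",a);cv2.imwrite("pics/c2.png",b)
```

```text
(no output)
```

View pics/c1.png

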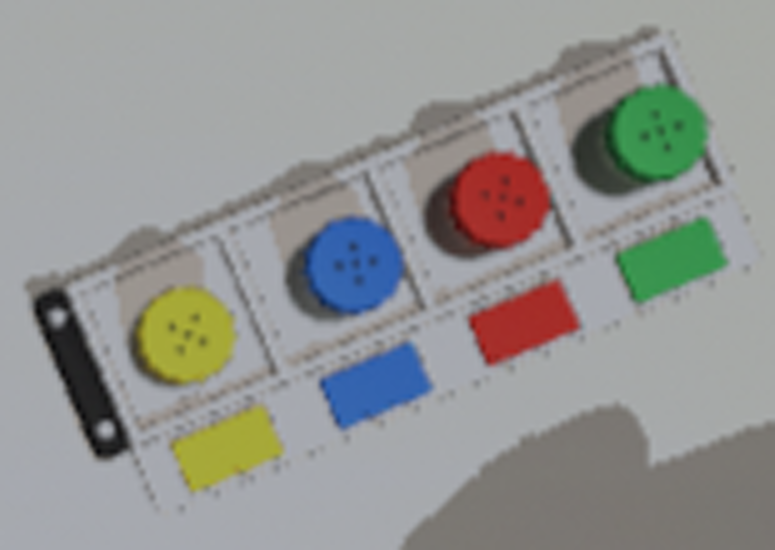

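View pics/c2.png

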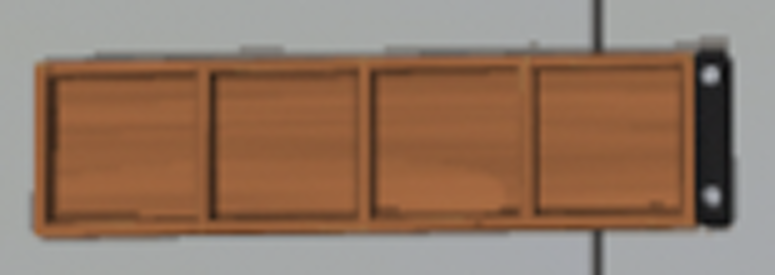

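```bash
cat > h.py <<'E'
import numpy as np
from plant import r
def px2w(name,uv,z):
    c=r.camera_info(name);T=c["T"];d=T[:3,:3]@np.linalg.solve(c["camera_matrix"],[uv[0],uv[1],1])
    return T[:3,3]+d*(z-T[2,3])/d[2]
E
python3 - <<'E'
from h import *
f=lambda c,o,z:px2w("top",((c[0]+.5)/5-.5+o[0],(c[1]+.5)/5-.5+o[1]),z)[:2]*1000
A=(320,190);B=(128,195)
L=[f(c,A,.095) for c in((186,334),(354,265),(500,200),(659,133))]
T=[f(c,A,.014) for c in((228,448),(376,385),(525,322),(672,260))]
d=T[0]-T[3];print("rack y",d,np.linalg.norm(d)/3,"ang deg",np.degrees(np.arctan2(-d[0],d[1])))
y=d/np.linalg.norm(d);x=np.array([y[1],-y[0]])
for l,t in zip(L,T):print("lid",l.round(1),"off in pocket x,y",((l-t-54*x)@x).round(1),((l-t-54*x)@y).round(1))
w=[f(c,B,.019) for c in((36,62),(40,238),(697,52),(697,228))];print("wood",np.round(w,1))
D=[f(c,B,.019) for c in((203,147),(365,144.5),(527,142))];print("div",np.round(D,1))
e=(D[2]-D[0]);print(np.linalg.norm(e)/2);u=e/np.linalg.norm(e);m=(w[0]+w[1]+w[2]+w[3])/4
print("ang",np.degrees(np.arctan2(-u[0],u[1])))
for k,n in zip((105,35,-35,-105),"YBRG"):print(n,(D[1]+k*u).round(1))
E
```

```text
rack y [-79.79624253 193.6966315 ] 69.82981325792488 ang deg 22.389949146552528
lid [ 468. -110.] off in pocket x,y -2.8 4.4
lid [ 495.6 -178.7] off in pocket x,y -3.6 0.1
lid [ 521.6 -238.6] off in pocket x,y -2.3 5.1
lid [ 548.6 -304.1] off in pocket x,y -2.3 3.8
wood [[582.1 363.1]
 [505.7 360.3]
 [584.4  77.3]
 [507.9  77.4]]
div [[544.6 290.6]
 [545.2 220.7]
 [545.7 150.8]]
69.90660238155957
ang -179.53618834196175
Y [546.  115.7]
B [545.4 185.7]
R [544.9 255.7]
G [544.3 325.7]
```

Request:
send_rows([
  [[-1,20,40,0,0,0,0.14],[-1,20,40,0,0,0,0.14],[-1,20,40,0,0,0,0.14],[-1,20,40,0,0,0,0.14],[-1,20,40,0,0,0,0.14],[-1,20,40,0,0,0,0.14],[-1,20,40,0,0,0,0.14],[-1,20,40,0,0,0,0.14],[-1,20,40,0,0,0,0.14],[-1,20,40,0,0,0,0.14]],
])

```text
t: 1.1
ee_pos: [0.4297, -0.1799, 0.2312]
tcp_rot: [-3.141, 0.0, 1.781]
wrist_force: [0.8, -0.2, 0.0]
opening: 0.0849
grasp_force: 0.0
```

Request:
send_rows([
  [[-1,15,28,0,0,0,0.08],[-1,15,28,0,0,0,0.08],[-1,8,14,0,0,0,0.02],[-1,0,0,0,0,0,0],[-1,0,0,0,0,0,0]],
])

```text
t: 1.6
ee_pos: [0.4667, -0.112, 0.231]
tcp_rot: [-3.14, 0.0, 1.955]
wrist_force: [0.4, -0.3, 0.1]
opening: 0.0853
grasp_force: 0.0
```

Run:
```python
from h import *
import cv2
o=r.get_obs();print(o["ee_pos"],o["tcp_rot"],o["qpos"])
c=r.camera_info("wrist");np.set_printoptions(suppress=True,precision=4)
cv2.imwrite("pics/w1.png",r.snapshot("wrist")[:,:,::-1]);print(c)
```

```text
[ 0.46674595 -0.11201654  0.23096855] [-3.14011024e+00  4.31157680e-05  1.95529567e+00] [ 0.53415293  0.55716402 -0.61441813  1.97675903  0.46411307  0.75083068
  0.02782523]
{'camera_matrix': array([[350.7927,   0.    , 318.5514],
       [  0.    , 350.7927, 243.1997],
       [  0.    ,   0.    ,   1.    ]]), 'T': array([[ 0.9268,  0.3629,  0.0971,  0.4426],
       [ 0.3757, -0.8941, -0.2437, -0.0508],
       [-0.0016,  0.2624, -0.965 ,  0.3732],
       [ 0.    ,  0.    ,  0.    ,  1.    ]])}
```

View pics/w1.png

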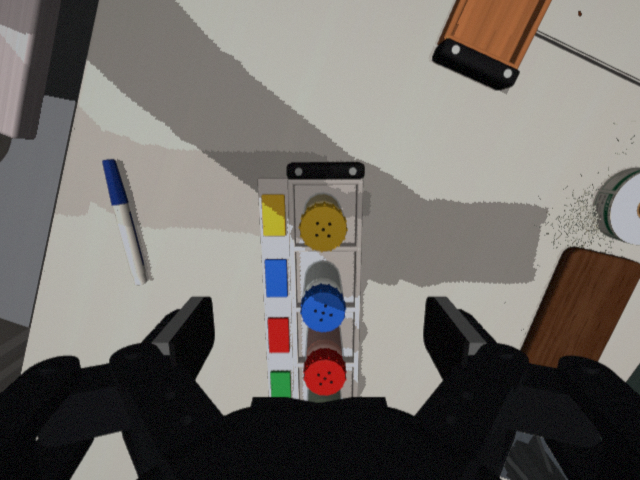

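The wrist view shows the rack running upright between the fingers, with the yellow lid centred at about (323,229), blue at (323,312) and red at (325,377). I'll check these against the top-view positions.

Run:
```python
from h import *
for uv in((323,229),(322.5,312),(325,377)):print(px2w("wrist",uv,.095).round(4))
```

```text
[ 0.4692 -0.1094  0.095 ]
[ 0.4967 -0.178   0.095 ]
[ 0.5234 -0.2376  0.095 ]
```

Request:
send_rows([
  [[-1,2,2,-20,0,0,0],[-1,0,0,-40,0,0,0],[-1,0,0,-40,0,0,0],[-1,0,0,-40,0,0,0],[-1,0,0,-30,0,0,0],[-1,0,0,-15,0,0,0],[-1,0,0,-5,0,0,0],[-1,0,0,0,0,0,0]],
])

```text
t: 2.45
ee_pos: [0.4688, -0.1104, 0.041]
tcp_rot: [-3.14, 0.0, 1.954]
wrist_force: [0.0, 0.5, 0.7]
opening: 0.0858
grasp_force: 0.0
```

Request:
send_rows([
  [[1,0,0,0,0,0,0],[1,0,0,0,0,0,0],[1,0,0,0,0,0,0],[1,0,0,0,0,0,0],[1,0,0,0,0,0,0],[1,0,0,0,0,0,0],[1,0,0,0,0,0,0],[1,0,0,0,0,0,0]],
])

```text
t: 3.25
ee_pos: [0.4697, -0.1098, 0.0423]
tcp_rot: [3.141, 0.001, 1.955]
wrist_force: [-1.7, -0.9, 5.9]
opening: 0.0385
grasp_force: 59.5
```

Request:
send_rows([
  [[1,0,0,5,0,0,0],[1,0,0,15,0,0,0],[1,0,0,25,0,0,0],[1,0,0,30,0,0,0],[1,0,0,30,0,0,0],[1,0,0,18,0,0,0],[1,0,0,7,0,0,0],[1,0,0,0,0,0,0],[1,0,0,0,0,0,0]],
])

```text
t: 4.15
ee_pos: [0.4687, -0.1096, 0.1706]
tcp_rot: [-3.14, -0.001, 1.956]
wrist_force: [-1.0, -0.7, -2.1]
opening: 0.0384
grasp_force: 60.6
```

Run:
```python
from h import *
import cv2
i=r.snapshot("side")[60:300,230:450,::-1]
cv2.imwrite("pics/s1.png",cv2.resize(i,None,fx=2.4,fy=2.4))
```

```text
(no output)
```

View pics/s1.png

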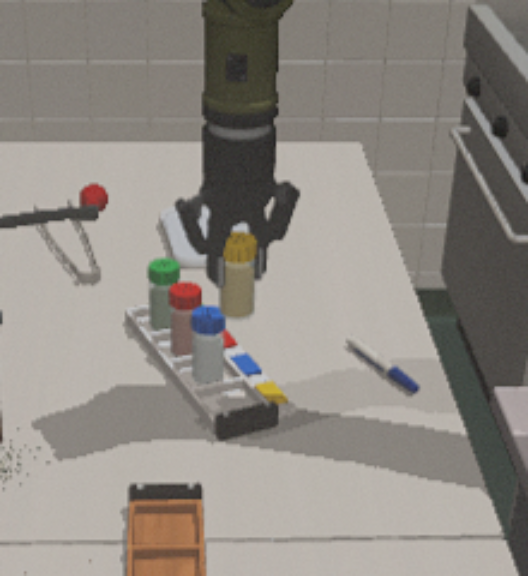

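The yellow jar hangs upright in the fingers above its pocket at crop (238,275), and the others are undisturbed. I'll carry it over.

Request:
send_rows([
  [[1,4,10,0,0,0,-0.03],[1,8,25,0,0,0,-0.05],[1,12,35,0,0,0,-0.06],[1,14,40,0,0,0,-0.06],[1,14,40,0,0,0,-0.06],[1,12,35,0,0,0,-0.06],[1,9,26,0,0,0,-0.05],[1,4,14,0,0,0,-0.01],[1,0,0,0,0,0,0],[1,0,0,0,0,0,0]],
])

```text
t: 5.2
ee_pos: [0.5455, 0.1135, 0.1704]
tcp_rot: [-3.139, 0.003, 1.576]
wrist_force: [0.3, -0.4, -1.3]
opening: 0.0387
grasp_force: 60.6
```

Request:
send_rows([
  [[1,0,2,-10,0,0,0],[1,0,0,-25,0,0,0],[1,0,0,-30,0,0,0],[1,0,0,-30,0,0,0],[1,0,0,-18,0,0,0],[1,0,0,-8,0,0,0],[1,0,0,-4,0,0,0],[1,0,0,0,0,0,0]],
])

```text
t: 6.0
ee_pos: [0.5465, 0.117, 0.0463]
tcp_rot: [3.141, 0.0, 1.575]
wrist_force: [0.1, 0.2, -2.2]
opening: 0.0388
grasp_force: 60.7
```

Request:
send_rows([
  [[1,0,0,-2,0,0,0],[1,0,0,-2,0,0,0],[1,0,0,0,0,0,0]],
])

```text
t: 6.3
ee_pos: [0.5466, 0.1176, 0.0426]
tcp_rot: [3.141, -0.0, 1.576]
wrist_force: [-0.5, -0.9, -1.3]
opening: 0.0389
grasp_force: 60.7
```

Request:
send_rows([
  [[1,0,0,-1,0,0,0],[1,0,0,0,0,0,0]],
])

```text
t: 6.5
ee_pos: [0.5467, 0.1177, 0.0424]
tcp_rot: [3.14, 0.0, 1.576]
wrist_force: [-0.9, -0.2, 5.7]
opening: 0.0382
grasp_force: 61.5
```

Request:
send_rows([
  [[-1,0,0,0,0,0,0],[-1,0,0,0,0,0,0],[-1,0,0,0,0,0,0],[-1,0,0,0,0,0,0],[-1,0,0,10,0,0,0],[-1,0,0,30,0,0,0],[-1,0,0,40,0,0,0],[-1,0,0,40,0,0,0],[-1,0,0,20,0,0,0],[-1,0,0,0,0,0,0]],
])

```text
t: 7.5
ee_pos: [0.5485, 0.1184, 0.1851]
tcp_rot: [3.135, -0.002, 1.575]
wrist_force: [0.7, 0.2, 0.4]
opening: 0.0857
grasp_force: 0.0
```

Request:
send_rows([
  [[-1,-3,-20,0,0,0,0.03],[-1,-6,-38,0,0,0,0.05],[-1,-8,-45,0,0,0,0.07],[-1,-8,-45,0,0,0,0.07],[-1,-8,-45,0,0,0,0.07],[-1,-8,-45,0,0,0,0.06],[-1,-6,-35,0,0,0,0.03],[-1,-3,-22,0,0,0,0.01],[-1,0,0,0,0,0,0],[-1,0,0,0,0,0,0]],
])

```text
t: 8.5
ee_pos: [0.4959, -0.1771, 0.1808]
tcp_rot: [-3.141, -0.001, 1.965]
wrist_force: [-0.0, 0.3, -0.2]
opening: 0.0856
grasp_force: 0.0
```

Run:
```python
from h import *
import cv2
i=r.snapshot("top")[:,:,::-1]
cv2.imwrite("pics/t1.png",cv2.resize(i[170:310,100:480],None,fx=2.1,fy=2.1))
```

```text
(no output)
```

View pics/t1.png

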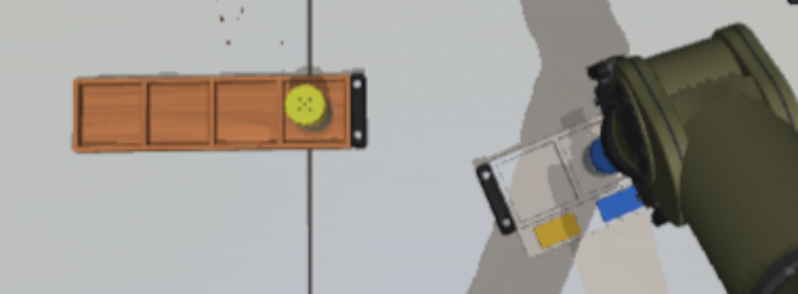

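The yellow jar stands in the pocket beside the black end, lid at crop (305,104). After perspective correction that is on the pocket centre. Next is blue.

Request:
send_rows([
  [[-1,0,-1,-20,0,0,0],[-1,0,0,-40,0,0,0],[-1,0,0,-40,0,0,0],[-1,0,0,-25,0,0,0],[-1,0,0,-10,0,0,0],[-1,0,0,-4,0,0,0],[-1,0,0,0,0,0,0]],
])

```text
t: 9.25
ee_pos: [0.4971, -0.1776, 0.0428]
tcp_rot: [3.141, 0.0, 1.967]
wrist_force: [-0.6, -0.6, 0.7]
opening: 0.0856
grasp_force: 0.0
```

Request:
send_rows([
  [[1,0,0,0,0,0,0],[1,0,0,0,0,0,0],[1,0,0,0,0,0,0],[1,0,0,0,0,0,0],[1,0,0,0,0,0,0],[1,0,0,0,0,0,0],[1,0,0,0,0,0,0],[1,0,0,0,0,0,0]],
])

```text
t: 10.05
ee_pos: [0.4971, -0.1786, 0.0433]
tcp_rot: [3.14, 0.001, 1.966]
wrist_force: [-0.1, -0.1, 5.6]
opening: 0.0387
grasp_force: 59.7
```

Request:
send_rows([
  [[1,0,0,5,0,0,0],[1,0,0,15,0,0,0],[1,0,0,25,0,0,0],[1,0,0,30,0,0,0],[1,0,0,30,0,0,0],[1,0,0,18,0,0,0],[1,0,0,7,0,0,0],[1,0,0,0,0,0,0],[1,0,0,0,0,0,0]],
])

```text
t: 10.95
ee_pos: [0.4956, -0.1785, 0.1714]
tcp_rot: [-3.14, -0.001, 1.966]
wrist_force: [0.4, -0.0, -3.2]
opening: 0.0382
grasp_force: 60.8
```

Request:
send_rows([
  [[1,2,15,0,0,0,-0.02],[1,4,35,0,0,0,-0.04],[1,6,45,0,0,0,-0.05],[1,7,45,0,0,0,-0.05],[1,7,45,0,0,0,-0.05],[1,7,45,0,0,0,-0.05],[1,6,45,0,0,0,-0.05],[1,5,45,0,0,0,-0.05],[1,4,30,0,0,0,-0.02],[1,2,14,0,0,0,-0.01]],
])

```text
t: 11.95
ee_pos: [0.5453, 0.1902, 0.1711]
tcp_rot: [-3.14, -0.002, 1.581]
wrist_force: [-0.4, -0.2, -2.6]
opening: 0.0383
grasp_force: 60.7
```

Request:
send_rows([
  [[1,0,0,0,0,0,0],[1,0,0,0,0,0,0]],
])

```text
t: 12.15
ee_pos: [0.5459, 0.183, 0.1713]
tcp_rot: [-3.14, 0.003, 1.575]
wrist_force: [0.1, -0.2, -2.0]
opening: 0.0387
grasp_force: 60.7
```

Request:
send_rows([
  [[1,0,1,-10,0,0,0],[1,0,0,-25,0,0,0],[1,0,0,-30,0,0,0],[1,0,0,-30,0,0,0],[1,0,0,-18,0,0,0],[1,0,0,-8,0,0,0],[1,0,0,-4,0,0,0],[1,0,0,-2,0,0,0],[1,0,0,-1,0,0,0],[1,0,0,0,0,0,0]],
])

```text
t: 13.15
ee_pos: [0.547, 0.1867, 0.045]
tcp_rot: [3.14, -0.001, 1.576]
wrist_force: [0.2, -0.2, -2.6]
opening: 0.039
grasp_force: 60.7
```

Request:
send_rows([
  [[1,0,0,-1,0,0,0],[1,0,0,-1,0,0,0],[1,0,0,0,0,0,0]],
])

```text
t: 13.45
ee_pos: [0.5469, 0.1868, 0.0433]
tcp_rot: [3.14, -0.0, 1.576]
wrist_force: [-1.0, 0.3, 4.9]
opening: 0.0386
grasp_force: 61.6
```

Request:
send_rows([
  [[-1,0,0,0,0,0,0],[-1,0,0,0,0,0,0],[-1,0,0,0,0,0,0],[-1,0,0,0,0,0,0],[-1,0,0,10,0,0,0],[-1,0,0,30,0,0,0],[-1,0,0,40,0,0,0],[-1,0,0,40,0,0,0],[-1,0,0,20,0,0,0],[-1,0,0,0,0,0,0]],
])

```text
t: 14.45
ee_pos: [0.5484, 0.1877, 0.1863]
tcp_rot: [3.135, -0.003, 1.576]
wrist_force: [-0.0, 0.8, -0.8]
opening: 0.0857
grasp_force: 0.0
```

Request:
send_rows([
  [[-1,-1,-25,0,0,0,0.02],[-1,-2,-45,0,0,0,0.04],[-1,-3,-45,0,0,0,0.04],[-1,-3,-45,0,0,0,0.05],[-1,-3,-45,0,0,0,0.05],[-1,-3,-45,0,0,0,0.05],[-1,-3,-45,0,0,0,0.05],[-1,-3,-45,0,0,0,0.05],[-1,-2,-45,0,0,0,0.03],[-1,-1,-35,0,0,0,0.01]],
])

```text
t: 15.45
ee_pos: [0.5207, -0.2369, 0.1812]
tcp_rot: [-3.139, -0.0, 1.964]
wrist_force: [0.5, 0.2, 0.3]
opening: 0.085
grasp_force: 0.0
```

Request:
send_rows([
  [[-1,0,0,0,0,0,0],[-1,0,0,0,0,0,0],[-1,0,0,0,0,0,0]],
])

```text
t: 15.75
ee_pos: [0.5224, -0.2316, 0.182]
tcp_rot: [3.141, -0.002, 1.968]
wrist_force: [0.3, 0.8, -0.1]
opening: 0.0856
grasp_force: 0.0
```

Request:
send_rows([
  [[-1,0,-5,-20,0,0,0],[-1,0,0,-40,0,0,0],[-1,0,0,-40,0,0,0],[-1,0,0,-25,0,0,0],[-1,0,0,-10,0,0,0],[-1,0,0,-4,0,0,0],[-1,0,0,0,0,0,0]],
])

```text
t: 16.45
ee_pos: [0.5232, -0.2376, 0.0439]
tcp_rot: [3.141, 0.0, 1.967]
wrist_force: [-0.2, 1.0, 0.6]
opening: 0.0852
grasp_force: 0.0
```

Request:
send_rows([
  [[1,0,0,0,0,0,0],[1,0,0,0,0,0,0],[1,0,0,0,0,0,0],[1,0,0,0,0,0,0],[1,0,0,0,0,0,0],[1,0,0,0,0,0,0],[1,0,0,0,0,0,0],[1,0,0,0,0,0,0]],
])

```text
t: 17.25
ee_pos: [0.5232, -0.2386, 0.0443]
tcp_rot: [3.14, 0.001, 1.966]
wrist_force: [-0.4, -0.1, 5.9]
opening: 0.0384
grasp_force: 59.8
```

Request:
send_rows([
  [[1,0,0,5,0,0,0],[1,0,0,15,0,0,0],[1,0,0,25,0,0,0],[1,0,0,30,0,0,0],[1,0,0,30,0,0,0],[1,0,0,18,0,0,0],[1,0,0,7,0,0,0],[1,0,0,0,0,0,0],[1,0,0,0,0,0,0]],
])

```text
t: 18.15
ee_pos: [0.5215, -0.2384, 0.1726]
tcp_rot: [-3.14, -0.001, 1.966]
wrist_force: [0.3, 0.4, -2.8]
opening: 0.0386
grasp_force: 60.6
```

Request:
send_rows([
  [[1,1,15,0,0,0,-0.01],[1,1,35,0,0,0,-0.03],[1,2,45,0,0,0,-0.04],[1,2,45,0,0,0,-0.04],[1,3,45,0,0,0,-0.04],[1,3,45,0,0,0,-0.04],[1,2,45,0,0,0,-0.04],[1,2,45,0,0,0,-0.04],[1,2,45,0,0,0,-0.04],[1,2,45,0,0,0,-0.03]],
])

```text
t: 19.15
ee_pos: [0.5414, 0.173, 0.1719]
tcp_rot: [-3.139, 0.001, 1.615]
wrist_force: [0.3, 0.5, -1.0]
opening: 0.0378
grasp_force: 60.5
```

Request:
send_rows([
  [[1,2,45,0,0,0,-0.02],[1,1,27,0,0,0,-0.01],[1,0,12,0,0,0,-0.01],[1,0,0,0,0,0,0],[1,0,0,0,0,0,0],[1,0,0,0,0,0,0]],
])

```text
t: 19.75
ee_pos: [0.5458, 0.2524, 0.1728]
tcp_rot: [-3.141, 0.003, 1.573]
wrist_force: [0.5, -1.9, -1.1]
opening: 0.0387
grasp_force: 60.5
```

Request:
send_rows([
  [[1,0,1,-10,0,0,0],[1,0,0,-25,0,0,0],[1,0,0,-30,0,0,0],[1,0,0,-30,0,0,0],[1,0,0,-18,0,0,0],[1,0,0,-8,0,0,0],[1,0,0,-4,0,0,0],[1,0,0,-2,0,0,0],[1,0,0,-1,0,0,0],[1,0,0,0,0,0,0]],
])

```text
t: 20.75
ee_pos: [0.5459, 0.2569, 0.0461]
tcp_rot: [3.14, -0.001, 1.576]
wrist_force: [-0.0, -0.6, -1.8]
opening: 0.0383
grasp_force: 60.5
```

Request:
send_rows([
  [[1,0,0,-1,0,0,0],[1,0,0,-1,0,0,0],[1,0,0,0,0,0,0]],
])

```text
t: 21.05
ee_pos: [0.5459, 0.2569, 0.0444]
tcp_rot: [3.14, -0.0, 1.576]
wrist_force: [-0.5, -0.3, 5.3]
opening: 0.0388
grasp_force: 61.4
```

Request:
send_rows([
  [[-1,0,0,0,0,0,0],[-1,0,0,0,0,0,0],[-1,0,0,0,0,0,0],[-1,0,0,0,0,0,0],[-1,0,0,10,0,0,0],[-1,0,0,30,0,0,0],[-1,0,0,40,0,0,0],[-1,0,0,40,0,0,0],[-1,0,0,20,0,0,0],[-1,0,0,0,0,0,0]],
])

```text
t: 22.05
ee_pos: [0.5474, 0.258, 0.1875]
tcp_rot: [3.135, -0.004, 1.576]
wrist_force: [0.7, 0.2, 1.0]
opening: 0.0853
grasp_force: 0.0
```

Request:
send_rows([
  [[-1,0,-20,0,0,0,0.01],[-1,0,-45,0,0,0,0.03],[-1,0,-45,0,0,0,0.03],[-1,0,-45,0,0,0,0.03],[-1,0,-45,0,0,0,0.03],[-1,0,-45,0,0,0,0.03],[-1,0,-45,0,0,0,0.03],[-1,0,-45,0,0,0,0.03],[-1,0,-45,0,0,0,0.04],[-1,0,-45,0,0,0,0.04]],
])

```text
t: 23.05
ee_pos: [0.5445, -0.1703, 0.1828]
tcp_rot: [-3.14, -0.001, 1.878]
wrist_force: [0.2, 0.5, -0.5]
opening: 0.0855
grasp_force: 0.0
```

Request:
send_rows([
  [[-1,0,-45,0,0,0,0.04],[-1,0,-45,0,0,0,0.03],[-1,0,-30,0,0,0,0.02],[-1,0,-16,0,0,0,0],[-1,0,0,0,0,0,0],[-1,0,0,0,0,0,0],[-1,0,0,0,0,0,0]],
])

```text
t: 23.75
ee_pos: [0.5461, -0.3012, 0.1835]
tcp_rot: [3.141, -0.002, 1.97]
wrist_force: [-0.5, 1.2, -0.1]
opening: 0.0856
grasp_force: 0.0
```

Request:
send_rows([
  [[-1,3,-1,-20,0,0,0],[-1,0,0,-40,0,0,0],[-1,0,0,-40,0,0,0],[-1,0,0,-25,0,0,0],[-1,0,0,-10,0,0,0],[-1,0,0,-5,0,0,0],[-1,0,0,0,0,0,0]],
])

```text
t: 24.45
ee_pos: [0.5493, -0.3046, 0.044]
tcp_rot: [3.14, 0.0, 1.967]
wrist_force: [-0.2, 0.3, 0.8]
opening: 0.0853
grasp_force: 0.0
```

Request:
send_rows([
  [[1,0,0,0,0,0,0],[1,0,0,0,0,0,0],[1,0,0,0,0,0,0],[1,0,0,0,0,0,0],[1,0,0,0,0,0,0],[1,0,0,0,0,0,0],[1,0,0,0,0,0,0],[1,0,0,0,0,0,0]],
])

```text
t: 25.25
ee_pos: [0.5497, -0.3055, 0.0445]
tcp_rot: [3.139, 0.002, 1.966]
wrist_force: [0.6, 0.1, 6.2]
opening: 0.0388
grasp_force: 59.6
```

Request:
send_rows([
  [[1,0,0,5,0,0,0],[1,0,0,15,0,0,0],[1,0,0,25,0,0,0],[1,0,0,30,0,0,0],[1,0,0,30,0,0,0],[1,0,0,18,0,0,0],[1,0,0,7,0,0,0],[1,0,0,0,0,0,0],[1,0,0,0,0,0,0]],
])

```text
t: 26.15
ee_pos: [0.5474, -0.3054, 0.1724]
tcp_rot: [-3.14, -0.001, 1.966]
wrist_force: [0.4, 1.1, -3.2]
opening: 0.0383
grasp_force: 60.4
```

Request:
send_rows([
  [[1,0,15,0,0,0,-0.01],[1,0,35,0,0,0,-0.02],[1,0,45,0,0,0,-0.03],[1,0,45,0,0,0,-0.03],[1,0,45,0,0,0,-0.03],[1,0,45,0,0,0,-0.03],[1,0,45,0,0,0,-0.03],[1,0,45,0,0,0,-0.03],[1,0,45,0,0,0,-0.03],[1,0,45,0,0,0,-0.03]],
])

```text
t: 27.15
ee_pos: [0.5473, 0.106, 0.172]
tcp_rot: [-3.139, 0.001, 1.695]
wrist_force: [1.4, -0.4, -2.4]
opening: 0.0388
grasp_force: 60.4
```

Request:
send_rows([
  [[1,0,45,0,0,0,-0.03],[1,0,45,0,0,0,-0.03],[1,0,45,0,0,0,-0.03],[1,0,45,0,0,0,-0.02],[1,0,28,0,0,0,-0.01],[1,0,13,0,0,0,0],[1,0,0,0,0,0,0],[1,0,0,0,0,0,0],[1,0,0,0,0,0,0]],
])

```text
t: 28.05
ee_pos: [0.5491, 0.3222, 0.1728]
tcp_rot: [-3.141, 0.003, 1.573]
wrist_force: [-0.5, 0.5, -2.3]
opening: 0.0384
grasp_force: 60.4
```

Request:
send_rows([
  [[1,-4,1,-10,0,0,0],[1,0,0,-25,0,0,0],[1,0,0,-30,0,0,0],[1,0,0,-30,0,0,0],[1,0,0,-18,0,0,0],[1,0,0,-8,0,0,0],[1,0,0,-4,0,0,0],[1,0,0,-2,0,0,0],[1,0,0,-1,0,0,0],[1,0,0,0,0,0,0]],
])

```text
t: 29.05
ee_pos: [0.5449, 0.3269, 0.0461]
tcp_rot: [3.14, -0.001, 1.576]
wrist_force: [-0.1, -0.4, -2.9]
opening: 0.0384
grasp_force: 60.5
```

Request:
send_rows([
  [[1,0,0,-1,0,0,0],[1,0,0,-1,0,0,0],[1,0,0,0,0,0,0]],
])

```text
t: 29.35
ee_pos: [0.5449, 0.327, 0.0445]
tcp_rot: [3.14, -0.001, 1.576]
wrist_force: [-0.7, -1.4, 5.0]
opening: 0.0385
grasp_force: 60.9
```

Request:
send_rows([
  [[-1,0,0,0,0,0,0],[-1,0,0,0,0,0,0],[-1,0,0,0,0,0,0],[-1,0,0,0,0,0,0],[-1,0,0,10,0,0,0],[-1,0,0,30,0,0,0],[-1,0,0,40,0,0,0],[-1,0,0,40,0,0,0],[-1,0,0,30,0,0,0],[-1,0,0,0,0,0,0]],
])

```text
t: 30.35
ee_pos: [0.5469, 0.3289, 0.1991]
tcp_rot: [3.133, -0.006, 1.575]
wrist_force: [0.4, 0.9, 0.6]
opening: 0.0852
grasp_force: 0.0
```

Request:
send_rows([
  [[-1,0,-25,0,0,0,0],[-1,0,-45,0,0,0,0],[-1,0,-45,0,0,0,0],[-1,0,-45,0,0,0,0],[-1,0,-45,0,0,0,0],[-1,0,-45,0,0,0,0],[-1,0,-45,0,0,0,0],[-1,0,-45,0,0,0,0],[-1,0,-30,0,0,0,0],[-1,0,0,0,0,0,0]],
])

```text
t: 31.35
ee_pos: [0.5433, -0.0505, 0.1925]
tcp_rot: [-3.139, 0.004, 1.566]
wrist_force: [-0.5, -0.5, 0.2]
opening: 0.0857
grasp_force: 0.0
```

Run:
```python
from h import *
import cv2
i=r.snapshot("top")[:,:,::-1];s=r.snapshot("side")[:,:,::-1]
a=cv2.resize(i[185:260,120:280],None,fx=5,fy=5,interpolation=cv2.INTER_CUBIC)
cv2.imwrite("pics/t2.png",a)
cv2.imwrite("pics/s2.png",cv2.resize(s[190:390,200:400],None,fx=2.5,fy=2.5))
```

```text
(no output)
```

View pics/t2.png

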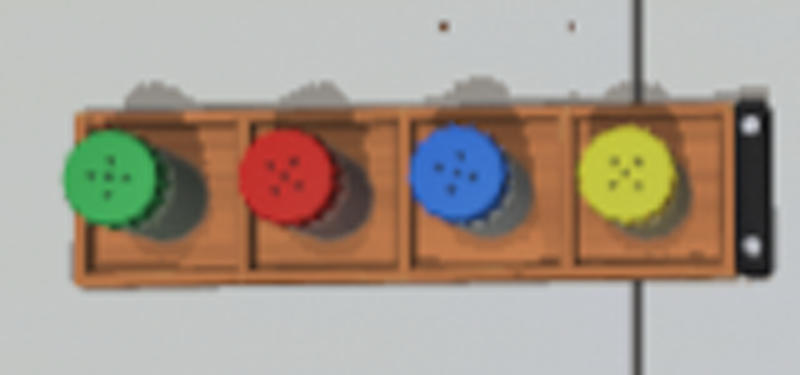

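View pics/s2.png

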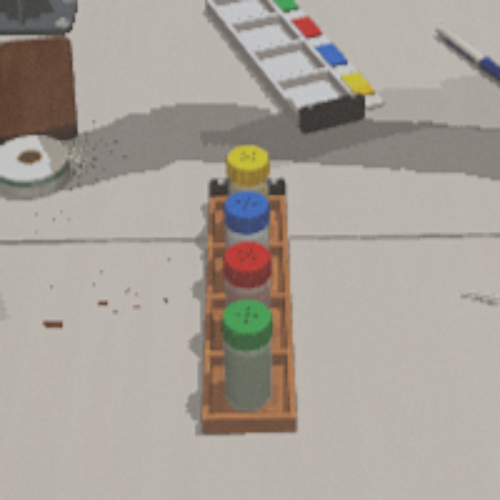

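Both views show all four jars upright, released and in the right order: from the black end yellow (627,174), blue (458,174), red (287,177), green (110,177). I'll check the lid positions, then hand in.

Run:
```python
from h import *
ok=True
for c,t in zip(((627,174),(458,174),(287,177),(110,177)),((546,115.7),(545.4,185.7),(544.9,255.7),(544.3,325.7))):
    p=px2w("top",((c[0]+.5)/5-.5+120,(c[1]+.5)/5-.5+185),.095)[:2]*1000
    e=p-t;print(e.round(1));ok&=bool(abs(e).max()<8)
o=r.get_obs();print(ok,abs(o["qvel"]).max())
if ok:print(r.hand_in())
```

```text
[-0.9  0.8]
[ 0.2 -0.4]
[ 0.  -0.9]
[1.1 1. ]
True 0.040783189471911285
the job is handed in; nothing more can be done
None
```

All four jars stand upright in the wooden rack, in order from its black end: yellow, blue, red, green. Each is within about 1 mm of its pocket centre by the top camera, and the job was handed in at about 31 s of the 106 s allowed; no verdict was returned.

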